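Tip a standing foil-wrapped block onto the wrapping board and press it home

ROBOT

A 6-joint arm with a two-finger parallel gripper is mounted at the origin on the work surface. World frame = base frame: x ahead of the robot, y to its left, z up, the work surface at z = 0. Lengths are in m, angles in rad, forces in N, time in s.
With the tool pointing down it reaches from about 0.25 to 0.775 m from the base axis. Payload 4 kg.
Tool frame: the origin (TCP) lies at the very end of the fingers, on their centre line; the grasp point (between the pads) lies 19 mm behind it; z points along the fingers, y is the line along which they close (so a half turn about z gives the same grasp; the last joint's range is limited). The gripper opens to 94 mm and grips with 3 to 60 N. Pads are 16 mm wide; open, the fingers measure 119 mm over their backs; the gripper's body (75 mm by 177 mm) begins 78 mm behind the grasp point.
Start: joints at [1.04, 0.087, 1.371, -0, 1.684, -0.103], TCP at [0.228, 0.5, 0.206] pointing down, gripper open.
Joint ranges: [-3.1, 3.1], [-0.76, 2.03], [0.27, 2.55], [-1.08, 4.22], [0.17, 2.65], [-2.57, 2.57]. Speed limits (rad/s): [2.79, 2.79, 3.14, 3.14, 3.14, 3.14].

INTERFACE

Orientations are given as [roll, pitch, yaw] about the fixed x, y, z axes, in that order (R = Rz(yaw) Ry(pitch) Rx(roll)).
In Python, from bench import robot gives the robot as it stands. The module is installed in compiled form; this text tells all that it offers.
- The arm moves only by the tool move_arm, never from a script. Its argument "deltas" is one flat list of numbers, 7 for each row, row after row: the turn, a rotation vector about the tool's x, y, z in rad, then the shift along the tool's x, y, z in cm, then the closure, from -1 (fully open) to 1 (shut). A call has 1 to 8 rows; each row is the pose to reach, as a shift and turn from the pose commanded when the call began, along the tool's axes at that moment; what a row does not reach only later rows make up. A row lasts 1/10 s, in which the tool goes at most 50 mm and 8.59 degrees, less where a joint would pass 70% of its speed; a pose out of reach is approached as far as the arm can. A call with a gripper value outside its range is refused whole. The fingers move at their own pace and stop on an object; the grip force is fixed at half the most. Time passes only in rows, so rows that repeat a pose let the fingers close. It gives the time, the measured TCP pose, the force, the opening and the grip force at its end, in the units of the state.
- robot.get_obs(): the state, without advancing time (a new reading comes with each control period).
- robot.snapshot(name): name is "scene" or "side" or "wrist"; returns a dict with "image" (420x560x3 uint8, red, green, blue), "depth" (420x560 float32, m along the optical axis (not along the pixel's ray), 0 where there is no reading), "fov_y" (degrees; the focal length in pixels is half the picture's height over the tangent of half this angle, whatever the lens; pixels are square), "cx", "cy" (the principal point, pixels), "origin" and "orientation" of the camera in the world; the wrist camera has in their place "T_tool_cam" (4x4, takes a point from camera to tool coordinates, whose origin is the TCP and whose axes are the flange's). Camera axes: x right, y up, looking along -z (the intrinsics and any distortion apply to the point x, -y, -z); pixel columns grow to the right and rows downward; lengths in m; the calibration is good to about 2 mm. A picture is of the moment at which its call begins: read the wrist's pose just before it.
- robot.close_job(): hands the job in; it is judged then, once.
The state is a dict: "time": time; "joint_positions": joint angles; "qvel": joint speeds; "joint_torque": joint torques, N m; "tool_pos": TCP position; "ee_rot": TCP orientation; "wrist_force": force on the tool from outside, world axes, zero at the start; "wrist_torque": the same for the moment, N m; "width": finger opening in m; "finger_force": force on a finger pad.
Only numpy, scipy, OpenCV 4.12 (cv2) and the standard library are available. Lean on these libraries where they do the work, as an engineer would, in place of code of your own. Each camera call takes 0.05 s, during which the arm holds its last target. There are 200 camera calls.

TASK

Slide the foil-wrapped block, kept standing and square, across the table until its foot is seated against the near edge of the grey wrapping board; then, using that edge as the stop, push it high so that it tips over onto its side on the board, without lifting it. Finally slide the lying block along the board to the end stop and press it squarely home with about 10 N for about a second, then let go so that it stays touching the end stop. Never push hard (20 N dents the chocolate), and leave the jar, tub and small bar where they are.

Things in the scene. Friction and masses are not known exactly. Their poses are not given: they have to be found in the camera images.
- block: Chocolate block in gold foil with a paper band, a rigid box of 0.4 to 0.6 kg: 60 mm deep (x), 78 wide (y), 125 tall (z). Origin: centre of its underside. It starts upright on the table, 12 to 40 mm short of the board's near edge, its x roughly towards the board. Pushed below about 50 mm it slides (friction about 0.4); pushed high it topples. Tipped, its z points along the board.
- block_mid (a point): Centre of the block, 62.5 mm above its underside when it stands. Lying flat on the board it is 42 mm above the table.
- board: Grey plastic board fixed on the table, 270 mm long (x), 200 wide (y), 12 thick, flat on top (friction about 0.4). Origin: middle of its near edge, at table height; x points along the board away from the robot, z up. Its near edge at x = 0, a 12 mm high step, is the low stop.
- endstop: Bracket of the end stop; origin on the board's top and centre line, 216 mm from the near edge, axes as the board's. Before it stands a white upright face plate, 90 mm wide, 46 high. Its setting is not reported: its front is 36 to 52 mm nearer the robot than this origin. It gives 3 mm on a spring (under 1 N), then is solid: find it by the rise of force.
- jar: Bystander: round jar, 54 mm across, 85 mm tall, origin at the centre of its underside; beside the board. Not to be moved.
- tub: Bystander: lidded plastic tub, 106 x 81 x 51 mm tall, origin at the centre of its underside; beside the board. Not to be moved.
- bar: Bystander: small wrapped bar lying flat, 100 x 45 x 18 mm, origin at the centre of its underside; beside the board. Not to be moved.

How it is judged:
On the way, in this order (a step that is already met when the one before it is completed fails the run):
1. the block stands upright with its foot squarely against the board's near edge (within 3 mm and about 5 degrees) (x of block in the frame of board between -0.033 and -0.02 m and angle between block's own z axis and vertical below 0.08 rad and angle between the x axis of block and the x axis of board, either way round below 0.09 rad and y of block in the frame of board between -0.045 and 0.045 m), for 0.2 s.
2. the block lies on its side on the board, tipped over the edge away from the robot (angle between block's own z axis and vertical above 1.5 rad and angle between block's own x axis and vertical above 3.06 rad and angle between the z axis of block and the x axis of board, either way round below 0.35 rad and height (world z) of block_mid between 0.038 and 0.046 m and x of block_mid in the frame of board above 0.012 m and linear speed of block below 0.03 m/s), for 0.2 s.
3. the lying block is pressed against the end stop with more than 5 N for 0.4 s (contact force between block and endstop above 5 N and angle between block's own z axis and vertical above 1.5 rad), for 0.4 s.
At the end, for the whole second after the job is handed in: The block lies flat on its side on the board, at rest, touching the end stop's face plate (its centre at least 98 mm beyond the board's near edge), square to the board within 0.08 rad and within 35 mm of its centre line (angle between block's own z axis and vertical above 1.5 rad and height (world z) of block_mid between 0.038 and 0.046 m and contact force between block and endstop above 0.05 N and angle between the z axis of block and the x axis of board, either way round below 0.08 rad and y of block_mid in the frame of board between -0.035 and 0.035 m and x of block_mid in the frame of board above 0.098 m and linear speed of block below 0.01 m/s).
It fails at once if the robot pushes the block with more than 20 N (contact force between any of the arm, the fingers and block above 20 N).
It fails at once if the block is pressed on the end stop with more than 20 N (contact force between block and endstop above 20 N).
It fails at once if the robot itself presses on the end stop (contact force between any of the arm, the fingers and endstop above 3 N).
It fails at once if the block is lifted (height (world z) of block_mid above 0.105 m).
It fails at once if the jar, the tub or the small bar is moved by more than 10 mm (distance of any of jar, tub, bar from where it was at the start of the episode above 0.01 m).
It also fails if it takes over 61 s, if anything falls off the work surface, if the arm or the gripper's body presses on something with over 40 N, if the wrist force passes 120 N, or if a joint passes its speed limit or range.

## Working session

There is one attempt and no reset: what is moved stays moved. The work goes in short steps, Python scripts to look and compute and a tool call to move; the robot and the scene stay as the last step left them, time stands still between calls to the robot, and variables do not carry over. Pictures are saved under pics/ and viewed, at most 10 in all, crops included, and the job is handed in when it is done.

Besides the shell and the picture viewer there is one more tool, called after ">>>" as name(argument=value, ...) on one line, values as JSON. move_arm: Moves the arm, as the interface text tells. Its arguments: {"type":"object","properties":{"deltas":{"type":"array","items":{"type":"number"}}},"required":["deltas"]}

```bash
mkdir -p pics
cat > h.py <<'E'
import numpy as np, cv2
from bench import robot
from scipy.spatial.transform import Rotation as R
def cam(s):
    f=210/np.tan(np.radians(s["fov_y"])/2); return f,s["cx"],s["cy"]
def pts(s,T=None):
    f,cx,cy=cam(s); d=s["depth"]; v,u=np.mgrid[0:420,0:560]
    P=np.stack([(u-cx)/f*d,-(v-cy)/f*d,-d],-1)
    return P
E
python3 - <<'E'
from h import *
print({k:np.round(v,3) for k,v in robot.get_obs().items()})
for n in("scene","side"):
    s=robot.snapshot(n); cv2.imwrite(f"pics/{n}0.png",s["image"][...,::-1])
    np.savez(n,**s)
    print(n,{k:v for k,v in s.items() if k not in("image","depth")})
E
```

```text
{'time': np.float64(0.0), 'joint_positions': array([ 1.04 ,  0.088,  1.372,  0.   ,  1.684, -0.103]), 'qvel': array([ 0.001, -0.001,  0.002,  0.001, -0.001, -0.   ]), 'joint_torque': array([-0.0000e+00, -3.4019e+01, -3.0242e+01,  7.2000e-02,  3.3000e-02,
       -0.0000e+00]), 'tool_pos': array([0.228, 0.5  , 0.204]), 'ee_rot': array([-3.139, -0.   ,  2.714]), 'wrist_force': array([-0.697,  0.27 ,  0.075]), 'wrist_torque': array([-0.029,  0.047,  0.   ]), 'finger_force': np.float64(0.0), 'width': np.float64(0.094)}
scene {'fov_y': 47.947977914335056, 'cx': 281.4242322440046, 'cy': 211.95244415978374, 'origin': array([1.3177297 , 0.20024171, 0.58236206]), 'orientation': array([0.95636716, 0.00328312, 1.79867403])}
side {'fov_y': 55.314464164966324, 'cx': 275.3475558301228, 'cy': 215.3360571972762, 'origin': array([0.34803254, 0.72166673, 0.46722055]), 'orientation': array([ 1.06949368e+00, -1.52124995e-03, -2.78381680e+00])}
```

View pics/scene0.png

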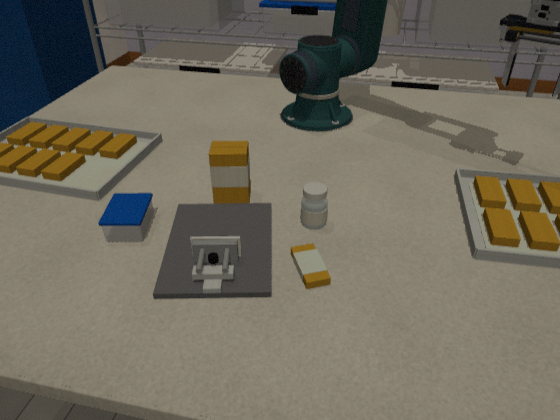

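View pics/side0.png

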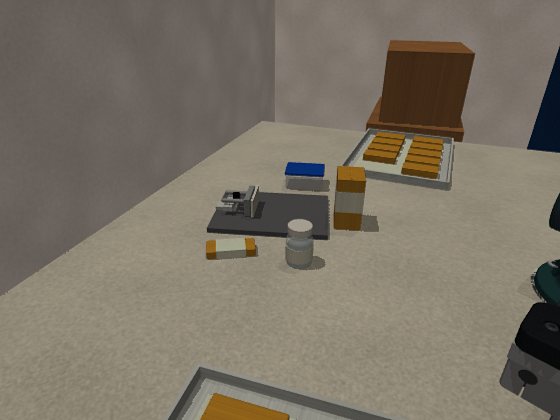

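The scene view shows the block at about (230,172), the board from (177,204) to (272,293), the end stop at (215,245), the tub at (128,217), the jar at (314,205) and the bar at (310,265). In the side view the block is at (350,198) and the board is centred at (270,213).

```bash
cat >> h.py <<'E'
def world(s):
    Rm=R.from_euler("xyz",s["orientation"]).as_matrix()
    return pts(s)@Rm.T+s["origin"]
def rect(P): # minAreaRect of xy in mm
    r=cv2.minAreaRect((P[:,:2]*1000).astype(np.float32)); return r, np.round(cv2.boxPoints(r),1).tolist()
E
python3 - <<'E'
from h import *
for n in("scene","side"):
    s=dict(np.load(n+".npz")); W=world(s); im=s["image"]; hsv=cv2.cvtColor(im,cv2.COLOR_RGB2HSV)
    box={"scene":(120,300,90,350),"side":(140,280,190,380)}[n]
    roi=np.zeros((420,560),bool); roi[box[0]:box[1],box[2]:box[3]]=1
    roi&=s["depth"]>0
    print(n)
    board=roi&(hsv[...,2]<95)&(hsv[...,1]<60)&(abs(W[...,2]-.012)<.006)
    b=cv2.morphologyEx(board.astype(np.uint8),cv2.MORPH_OPEN,np.ones((3,3)))
    print("board",rect(W[b>0]), np.median(W[b>0][:,2]))
    tb=W[...,2]
    N,l,st,c=cv2.connectedComponentsWithStats((roi&(tb>.0165)&(tb<.2)).astype(np.uint8))
    for i in range(1,N):
        if st[i,4]>80:
            Q=W[l==i]; print("obj",st[i],rect(Q),Q[:,2].max())
    top=roi&(tb>.119)&(tb<.135); print("top",rect(W[top]),top.sum(),np.median(W[top][:,2]))
E
```

```text
scene
board (((539.6314086914062, -222.620361328125), (706.113037109375, 317.39837646484375), 50.655704498291016), [[193.10000610351562, -395.0], [438.5, -596.2999877929688], [886.2000122070312, -50.20000076293945], [640.7000122070312, 151.0]]) 0.012463088297055891
obj [ 90 124  72  71 654] (((362.036376953125, -424.77740478515625), (373.6644287109375, 182.3360595703125), 31.473922729492188), [[155.10000610351562, -444.6000061035156], [250.3000030517578, -600.0999755859375], [569.0, -405.0], [473.79998779296875, -249.5]]) 0.028605161212114427
obj [ 90 130  24  22 306] (((332.5997619628906, -535.6693725585938), (55.014774322509766, 101.15498352050781), 86.80435943603516), [[280.6000061035156, -560.2999877929688], [381.6000061035156, -566.0], [384.6000061035156, -511.0], [283.6000061035156, -505.3999938964844]]) 0.03001762602653879
obj [ 99 133  37  23 465] (((335.8168029785156, -466.8038024902344), (53.85746383666992, 104.44725036621094), 87.2275161743164), [[282.3999938964844, -491.20001220703125], [386.70001220703125, -496.20001220703125], [389.29998779296875, -442.3999938964844], [
[... 3539 characters left out ...]
293945], [570.4000244140625, 97.19999694824219], [527.4000244140625, 125.9000015258789]]) 0.08617570415964415
obj [206 238  50  16 596] (((677.5540771484375, 103.322021484375), (99.0173568725586, 49.31325149536133), 29.139175415039062), [[622.2999877929688, 100.80000305175781], [646.2999877929688, 57.70000076293945], [732.7999877929688, 105.9000015258789], [708.7999877929688, 149.0]]) 0.020996469735793888
top (((478.06695556640625, -107.46365356445312), (58.641048431396484, 80.32425689697266), 12.861236572265625), [[440.5, -74.80000305175781], [458.3999938964844, -153.10000610351562], [515.5999755859375, -140.10000610351562], [497.70001220703125, -61.79999923706055]]) 420 0.12438436402000944
```

Run:
```python
from h import *
for n in("scene","side"):
    s=dict(np.load(n+".npz")); W=world(s); im=s["image"]; hsv=cv2.cvtColor(im,cv2.COLOR_RGB2HSV)
    b=(s["depth"]>0)&(hsv[...,2]<110)&(hsv[...,1]<60)&(abs(W[...,2]-.012)<.005)
    b=cv2.morphologyEx(b.astype(np.uint8),cv2.MORPH_OPEN,np.ones((3,3)))
    N,l,st,c=cv2.connectedComponentsWithStats(b)
    for i in range(1,N):
        if st[i,4]>1500:
            Q=W[l==i]; (r,bp)=rect(Q); print(n,st[i],r,bp)
    # block faces: orange/paper pixels band fits; orientation from face normal
    tb=W[...,2]; t=(tb>.119)&(tb<.135)&(W[...,0]>.4)&(W[...,0]<.6)&(abs(W[...,1]+.11)<.08)
    P=W[...,:2][(tb>.025)&(tb<.115)&(np.hypot(W[...,0]-.48,W[...,1]+.109)<.07)]*1000
    # side faces: fit lines along extreme faces
    for a in (14,):
        c,sn=np.cos(np.radians(a)),np.sin(np.radians(a)); q=P@np.array([[c,-sn],[sn,c]])
        print("block frame14 x,y percentiles",np.percentile(q,[2,25,50,75,98],axis=0).round(1).tolist())
        m=abs(q[:,0]-np.percentile(q[:,0],98))<8
        print("front tilt",np.degrees(np.polyfit(q[m,1],q[m,0],1)[0]),m.sum())
        m=abs(q[:,1]-np.percentile(q[:,1],98))<8
        print("side tilt",np.degrees(np.polyfit(q[m,0],q[m,1],1)[0]),m.sum())
```

```text
scene [ 153  203  119   93 7453] ((656.7111206054688, -78.50440979003906), (272.9526672363281, 200.5026092529297), 14.107698440551758) [[499.8999938964844, -14.5], [548.7999877929688, -209.0], [813.5, -142.5], [764.5999755859375, 52.0]]
block frame14 x,y percentiles [[430.0, -260.0], [466.7, -240.8], [467.9, -220.4], [469.1, -199.5], [471.3, -183.0]]
front tilt 0.7639469171485004 1367
side tilt -5.4925758643192975 210
side [ 208  192  120   45 3477] ((656.744873046875, -77.13365173339844), (268.8970031738281, 206.1693572998047), 14.079049110412598) [[501.29998779296875, -9.899999618530273], [551.4000244140625, -209.8000030517578], [812.2000122070312, -144.39999389648438], [762.0999755859375, 55.599998474121094]]
block frame14 x,y percentiles [[410.3, -213.1], [424.6, -183.3], [440.2, -182.3], [456.2, -181.3], [469.2, -179.1]]
front tilt -3.661595131609096 181
side tilt -1.1809166364442771 1026
```

```bash
cat >> h.py <<'E'
B=np.array([.5258,-.1109]); YAW=.246
c,s_=np.cos(YAW),np.sin(YAW); M=np.array([[c,-s_],[s_,c]])
def stat():
    o=robot.get_obs(); b=M.T@(np.array(o["tool_pos"])[:2]-B)
    F=np.array(o["wrist_force"]); f=M.T@F[:2]
    print("t",round(float(o["time"]),2),"board xyz mm",(b*1000).round(1),round(o["tool_pos"][2]*1000,1),"rpy",np.round(o["ee_rot"],3),"F",f.round(2),F[2].round(2),"w",round(float(o["width"]),4),"q",np.round(o["joint_positions"],2)); return o
def plan(x,y,z,tilt):  # mm in board frame
    o=stat(); R0=R.from_euler("xyz",o["ee_rot"])
    R1=R.from_euler("z",YAW)*R.from_euler("y",-tilt)*R.from_euler("x",np.pi)
    p=np.r_[B+M@np.array([x,y])/1000,z/1000]
    print("turn",(R0.inv()*R1).as_rotvec().round(3),"shift cm",(R0.inv().apply(p-o["tool_pos"])*100).round(2),"toolz",R1.apply([0,0,1]).round(2))
E
python3 -c "
from h import *
plan(-150,13.5,205,.35)"
```

```text
t 0.1 board xyz mm [-140.1  665.1] 204.4 rpy [-3.14  -0.     2.714] F [0.02 0.44] -0.46 w 0.0939 q [ 1.04  0.09  1.37 -0.    1.68 -0.1 ]
turn [-0.432  0.153  2.436] shift cm [-3.988e+01 -5.153e+01  4.000e-02] toolz [ 0.33  0.08 -0.94]
```

>>> move_arm(deltas=[0,0,0.15,-2.5,-3.2,0,0.1,0,0,0.3,-5,-6.4,0,0.1,0,0,0.45,-7.5,-9.6,0,0.1,0,0,0.6,-10,-12.8,0,0.1,0,0,0.75,-12.5,-16,0,0.1,0,0,0.9,-15,-19.2,0,0.1,0,0,1.05,-17.5,-22.4,0,0.1,0,0,1.2,-20,-25.6,0,0.1])

```text
time: 0.9
tool_pos: [0.3037, 0.183, 0.2051]
ee_rot: [-3.142, 0.0, 1.508]
wrist_force: [0.9, 0.0, -0.4]
width: 0.0427
finger_force: 0.0
```

```bash
python3 -c "
from h import *
plan(-150,13.5,205,.35)"
```

```text
t 0.9 board xyz mm [-143.9  339.1] 205.1 rpy [-3.142  0.     1.508] F [ 0.85 -0.18] -0.37 w 0.0427 q [ 0.38 -0.36  1.77 -0.    1.74  0.44]
turn [-0.221  0.302  1.249] shift cm [-3.121e+01  9.300e+00  1.000e-02] toolz [ 0.33  0.08 -0.94]
```

>>> move_arm(deltas=[0,0,0.14,-4,1.2,0,0.1,0,0,0.28,-8,2.4,0,0.1,0,0,0.42,-12,3.6,0,0.1,0,0,0.56,-16,4.8,0,0.1,0,0,0.7,-20,6,0,0.1,0,0,0.84,-24,7.2,0,0.1,0,0,0.98,-28,8.4,0,0.1,0,0,1.12,-31.2,9.3,0,0.1])

```text
time: 1.7
tool_pos: [0.3788, -0.1344, 0.2049]
ee_rot: [-3.141, 0.0, 0.386]
wrist_force: [-0.5, 0.1, -0.1]
width: 0.0422
finger_force: 0.0
```

```bash
python3 -c "
from h import *
plan(-150,13.5,205,.35)
plan(-130,13.5,26,.35)"
```

```text
t 1.7 board xyz mm [-148.3   13. ] 204.9 rpy [-3.141  0.     0.386] F [-0.44  0.23] -0.09 w 0.0422 q [-0.48 -0.25  1.68 -0.    1.71  0.7 ]
turn [-0.025  0.35   0.139] shift cm [-0.16 -0.08 -0.01] toolz [ 0.33  0.08 -0.94]
t 1.7 board xyz mm [-148.3   13. ] 204.9 rpy [-3.141  0.     0.386] F [-0.44  0.23] -0.09 w 0.0422 q [-0.48 -0.25  1.68 -0.    1.71  0.7 ]
turn [-0.025  0.35   0.139] shift cm [ 1.82  0.21 17.89] toolz [ 0.33  0.08 -0.94]
```

>>> move_arm(deltas=[-0.008,0.12,0.05,0,0,2,0.1,-0.016,0.24,0.1,0,0,5,0.1,-0.025,0.35,0.139,0.5,0.1,8,0.1,-0.025,0.35,0.139,1,0.1,11,0.1,-0.025,0.35,0.139,1.8,0.2,14,0.1,-0.025,0.35,0.139,1.8,0.2,16.5,0.1,-0.025,0.35,0.139,1.8,0.2,17.9,0.1,-0.025,0.35,0.139,1.8,0.2,17.9,0.1])

```text
time: 2.5
tool_pos: [0.3942, -0.1255, 0.0233]
ee_rot: [-3.136, -0.346, 0.252]
wrist_force: [0.7, 0.6, 0.3]
width: 0.0421
finger_force: 0.0
```

Run:
```python
from h import *
plan(-90,13.5,26,.35)
for n in("scene","side"):
    s=robot.snapshot(n); W=world(s); tb=W[...,2]; hsv=cv2.cvtColor(s["image"],cv2.COLOR_RGB2HSV)
    P=((W[...,:2]-B)@M)*1000
    m=(tb>.119)&(tb<.131)&(abs(P[...,0]+44)<60)&(abs(P[...,1]-13)<60)&(hsv[...,1]>100)
    print(n,rect(P[m]/1000)[0],m.sum())
cv2.imwrite("pics/side1.png",s["image"][120:300,150:560,::-1])
```

```text
t 2.5 board xyz mm [-131.2   17.9] 23.3 rpy [-3.136 -0.346  0.252] F [0.85 0.38] 0.34 w 0.0421 q [-0.69 -0.32  2.15  0.31  1.13  0.52]
turn [-0.007  0.004  0.005] shift cm [3.96 0.47 1.14] toolz [ 0.33  0.08 -0.94]
scene ((-43.92576217651367, 12.889543533325195), (77.630126953125, 63.09238052368164), 88.02962493896484) 571
side ((-45.487213134765625, 15.992080688476562), (79.237548828125, 58.69697570800781), 88.62899780273438) 424
```

View pics/side1.png

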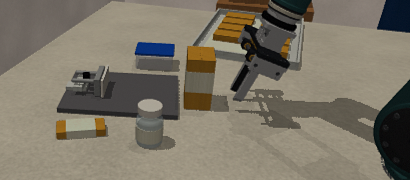

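The crop shows the tilted fingers behind the block at about (240,95), with the block upright at (200,78) and clear of the board's near edge at (180,100).

>>> move_arm(deltas=[0,0,0,1,0.2,0.3,0.1,0,0,0,2,0.4,0.6,0.1,0,0,0,3,0.4,0.9,0.1,0,0,0,3.9,0.4,1.3,0.1,0,0,0,3.9,0.4,1.3,0.1])

```text
time: 3.1
tool_pos: [0.4385, -0.1203, 0.028]
ee_rot: [3.141, -0.351, 0.255]
wrist_force: [-0.1, 0.9, -0.3]
width: 0.0419
finger_force: 0.0
```

```bash
python3 -c "
from h import *
plan(-60,13.5,26,.35)"
```

```text
t 3.1 board xyz mm [-86.9  12.2] 28.0 rpy [ 3.141 -0.351  0.255] F [0.16 0.89] -0.27 w 0.0419 q [-0.6  -0.23  2.08  0.3   1.08  0.61]
turn [-0.003 -0.001  0.009] shift cm [ 2.46 -0.11  1.11] toolz [ 0.33  0.08 -0.94]
```

>>> move_arm(deltas=[0,0,0,0.2,0,0.2,0.1,0,0,0,0.4,0,0.3,0.1,0,0,0,0.6,0,0.4,0.1,0,0,0,0.8,0,0.45,0.1,0,0,0,1.0,0,0.5,0.1,0,0,0,1.2,0,0.6,0.1,0,0,0,1.35,0,0.7,0.1,0,0,0,1.35,0,0.7,0.1])

```text
time: 3.9
tool_pos: [0.4521, -0.1169, 0.0258]
ee_rot: [3.141, -0.351, 0.254]
wrist_force: [-0.5, -0.4, -0.0]
width: 0.0425
finger_force: 0.6
```

```bash
cat >> h.py <<'E'
def blk():
    for n in("scene","side"):
        s=robot.snapshot(n); W=world(s); tb=W[...,2]; hsv=cv2.cvtColor(s["image"],cv2.COLOR_RGB2HSV)
        P=((W[...,:2]-B)@M)*1000
        m=(tb>.119)&(tb<.131)&(abs(P[...,0]+44)<60)&(abs(P[...,1]-13)<60)&(hsv[...,1]>100)
        print(n,rect(P[m]/1000)[0],m.sum())
E
python3 -c "
from h import *
plan(-68,13.5,26,.35);blk()"
```

```text
t 3.9 board xyz mm [-73.   12.1] 25.8 rpy [ 3.141 -0.351  0.254] F [-0.57 -0.28] -0.03 w 0.0425 q [-0.57 -0.2   2.06  0.29  1.06  0.63]
turn [-0.002 -0.001  0.007] shift cm [ 0.48 -0.13  0.15] toolz [ 0.33  0.08 -0.94]
scene ((-32.542816162109375, 13.412513732910156), (62.41486358642578, 77.18921661376953), 1.7059154510498047) 595
side ((-34.40416717529297, 15.445959091186523), (59.527313232421875, 79.92140197753906), 0.18761229515075684) 426
```

>>> move_arm(deltas=[0,0,0,0.1,0,0.03,0.1,0,0,0,0.2,0,0.07,0.1,0,0,0,0.2,0,0.07,0.1])

```text
time: 4.3
tool_pos: [0.454, -0.1164, 0.0258]
ee_rot: [3.141, -0.351, 0.253]
wrist_force: [-1.0, -0.1, -0.1]
width: 0.0425
finger_force: 0.7
```

>>> move_arm(deltas=[0,0,0,0.1,0,0.03,0.1,0,0,0,0.1,0,0.03,0.1])

```text
time: 4.5
tool_pos: [0.4549, -0.1162, 0.0258]
ee_rot: [3.141, -0.351, 0.253]
wrist_force: [-2.0, -1.1, -0.7]
width: 0.0422
finger_force: 0.7
```

```bash
python3 -c "
from h import *
stat();blk()"
```

```text
t 4.5 board xyz mm [-70.   12.2] 25.8 rpy [ 3.141 -0.351  0.253] F [-2.24 -0.57] -0.65 w 0.0422 q [-0.56 -0.19  2.05  0.29  1.06  0.64]
scene ((-30.47882080078125, 13.091882705688477), (63.04464340209961, 77.93389129638672), 0.4040549099445343) 605
side ((-31.589807510375977, 16.111692428588867), (59.14198303222656, 79.66548919677734), 0.9470311403274536) 423
```

>>> move_arm(deltas=[0,0,0,0.1,0,0.03,0.1,0,0,0,0.1,0,0.03,0.1])

```text
time: 4.8
tool_pos: [0.4556, -0.1158, 0.0257]
ee_rot: [3.142, -0.35, 0.254]
wrist_force: [-3.7, -0.4, 1.0]
width: 0.0424
finger_force: 1.5
```

>>> move_arm(deltas=[0,0,0,0.05,0,0.02,0.1,0,0,0,0.05,0,0.02,0.1])

```text
time: 5.0
tool_pos: [0.4558, -0.1157, 0.0257]
ee_rot: [3.142, -0.349, 0.254]
wrist_force: [-4.8, -0.7, 2.1]
width: 0.0423
finger_force: 2.6
```

```bash
python3 -c "
from h import *
stat();blk()"
```

```text
t 5.0 board xyz mm [-69.   12.3] 25.7 rpy [ 3.142 -0.349  0.254] F [-4.86  0.48] 2.1 w 0.0423 q [-0.56 -0.19  2.05  0.29  1.06  0.64]
scene ((-40.40834045410156, 13.315196990966797), (84.45266723632812, 77.32451629638672), 0.9937208890914917) 595
side ((-30.632877349853516, 16.09080696105957), (79.37100982666016, 59.768131256103516), 89.32842254638672) 428
```

>>> move_arm(deltas=[0,0,0,0,0,0,0.1,0,0,0,-0.7,0,-0.25,0.1,0,0,0,-1.4,0,-0.5,0.1,0,0,0,-0.5,0,-2.9,0.1,0,0,0,0.4,0,-5.4,0.1,0,0,0,1.2,0,-7.5,0.1,0,0,0,1.2,0,-7.5,0.1])

```text
time: 5.8
tool_pos: [0.4447, -0.121, 0.1047]
ee_rot: [3.135, -0.357, 0.255]
wrist_force: [-0.4, 0.5, -1.0]
width: 0.0425
finger_force: 0.0
```

```bash
python3 -c "
from h import *
plan(-20,13.5,101,.35);blk()"
```

```text
t 5.8 board xyz mm [-81.1  10. ] 104.7 rpy [ 3.135 -0.357  0.255] F [-0.25  0.54] -1.01 w 0.0425 q [-0.59 -0.3   1.97  0.28  1.24  0.67]
turn [ 0.004 -0.007  0.009] shift cm [ 5.6  -0.31  2.49] toolz [ 0.33  0.08 -0.94]
scene ((-30.169843673706055, 13.39837646484375), (63.438602447509766, 77.16547393798828), 1.7068369388580322) 601
side ((-40.519283294677734, 17.20379066467285), (79.65591430664062, 81.06982421875), 87.96485137939453) 429
```

>>> move_arm(deltas=[0,0,0,0.5,0,0.2,0.1,0,0,0,0.9,-0.1,0.4,0.1,0,0,0,1.2,-0.1,0.5,0.1,0,0,0,1.5,-0.2,0.65,0.1,0,0,0,1.8,-0.2,0.75,0.1,0,0,0,2.1,-0.2,0.9,0.1,0,0,0,2.4,-0.2,1.0,0.1])

```text
time: 6.6
tool_pos: [0.4673, -0.1109, 0.0993]
ee_rot: [3.141, -0.351, 0.254]
wrist_force: [-0.8, 0.2, 2.2]
width: 0.0421
finger_force: 1.1
```

>>> move_arm(deltas=[0,0,0,0.4,0,0.15,0.1,0,0,0,0.8,0,0.3,0.1,0,0,0,1.2,0,0.45,0.1,0,0,0,1.5,0,0.55,0.1])

```text
time: 7.0
tool_pos: [0.483, -0.1068, 0.0993]
ee_rot: [3.141, -0.351, 0.254]
wrist_force: [-1.5, -0.4, 1.3]
width: 0.0423
finger_force: 0.7
```

```bash
python3 -c "
from h import *
plan(-20,13.5,101,.35)
s=robot.snapshot('side');cv2.imwrite('pics/side2.png',s['image'][120:300,150:560,::-1])"
```

```text
t 7.0 board xyz mm [-40.5  14.4] 99.3 rpy [ 3.141 -0.351  0.254] F [-1.59 -0.03] 1.32 w 0.0423 q [-0.5  -0.22  1.91  0.26  1.2   0.75]
turn [-0.002 -0.001  0.007] shift cm [1.98 0.11 0.55] toolz [ 0.33  0.08 -0.94]
```

View pics/side2.png

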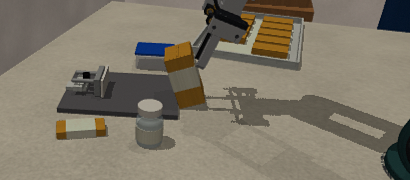

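The crop shows the block leaning about 20° over the board, its foot held at about (190,107) and the fingers at (200,65). Tipping is going as planned, so I continue.

>>> move_arm(deltas=[0,0,0,0.4,0,0.15,0.1,0,0,0,0.8,0,0.3,0.1,0,0,0,1.2,0,0.45,0.1,0,0,0,1.6,0,0.6,0.1,0,0,0,2.0,0,0.75,0.1,0,0,0,2.4,0,0.9,0.1,0,0,0,2.4,0,0.9,0.1,0,0,0,2.4,0,0.9,0.1])

```text
time: 7.85
tool_pos: [0.5073, -0.1004, 0.0989]
ee_rot: [3.141, -0.35, 0.254]
wrist_force: [-0.3, -0.1, -0.0]
width: 0.0423
finger_force: 0.0
```

```bash
python3 -c "
from h import *
stat()
s=robot.snapshot('side');cv2.imwrite('pics/side3.png',s['image'][120:300,150:560,::-1])"
```

```text
t 7.85 board xyz mm [-15.4  14.7] 98.9 rpy [ 3.141 -0.35   0.254] F [-0.32 -0.03] -0.01 w 0.0423 q [-0.46 -0.16  1.87  0.25  1.18  0.79]
```

View pics/side3.png

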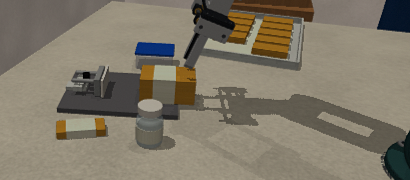

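The crop shows the block lying on the board, spanning (140,85) to (195,85), with the fingers clear above its near end.

>>> move_arm(deltas=[0,0,0,-2.1,0,-0.8,0.1,0,0,0,-4.2,0,-1.6,0.1,0,0,0,-4.9,0,0.4,0.1,0,0,0,-5.6,0,2.4,0.1,0,0,0,-6.3,0,4.3,0.1,0,0,0,-6.3,0,4.3,0.1])

```text
time: 8.5
tool_pos: [0.4618, -0.1105, 0.0338]
ee_rot: [-3.137, -0.346, 0.252]
wrist_force: [-1.0, 0.4, 0.6]
width: 0.0421
finger_force: 0.0
```

```bash
cat >> h.py <<'E'
def lie():
    for n in("scene","side"):
        s=robot.snapshot(n); W=world(s); tb=W[...,2]; hsv=cv2.cvtColor(s["image"],cv2.COLOR_RGB2HSV)
        P=((W[...,:2]-B)@M)*1000; near=(P[...,0]>-40)&(P[...,0]<185)&(abs(P[...,1]-13)<60)
        m=near&(tb>.0665)&(tb<.079)
        print(n,"top",rect(P[m]/1000)[0],m.sum(),np.median(tb[m]))
        m=(P[...,0]>150)&(P[...,0]<260)&(abs(P[...,1])<60)&(tb>.05)&(tb<.066)
        if m.sum(): print("plate",rect(P[m]/1000)[0],np.percentile(P[m][:,0],[1,5,10]))
E
python3 -c "
from h import *
plan(-22,13.5,38,.35);lie()"
```

```text
t 8.5 board xyz mm [-62.  16.] 33.8 rpy [-3.137 -0.346  0.252] F [-0.89  0.62] 0.63 w 0.0421 q [-0.54 -0.19  2.03  0.28  1.07  0.67]
turn [-0.006  0.004  0.005] shift cm [3.9  0.28 0.96] toolz [ 0.33  0.08 -0.94]
scene top ((26.759410858154297, 13.144102096557617), (127.81930541992188, 78.98445892333984), 0.5597823262214661) 1342 0.07259339059577913
plate ((209.13616943359375, -0.5111083984375), (89.71171569824219, 76.55992126464844), 89.33951568603516) [171.55018897 173.86624672 175.34109662]
side top ((25.694580078125, 14.859373092651367), (83.9166488647461, 124.64022064208984), 89.42207336425781) 909 0.07168113211090366
plate ((199.26280212402344, 0.842926025390625), (55.05219268798828, 90.14921569824219), 0.13343805074691772) [171.83163789 172.107846   172.36574518]
```

>>> move_arm(deltas=[0,0,0,0.6,0,0.2,0.1,0,0,0,1.1,0,0.4,0.1,0,0,0,1.4,0,0.5,0.1,0,0,0,1.8,0,0.65,0.1,0,0,0,2.3,0,0.8,0.1,0,0,0,2.8,0,1.0,0.1,0,0,0,3.4,0,1.2,0.1,0,0,0,4.0,0,1.4,0.1])

```text
time: 9.4
tool_pos: [0.5057, -0.1008, 0.0374]
ee_rot: [-3.142, -0.35, 0.253]
wrist_force: [-2.6, -0.6, 0.7]
width: 0.0424
finger_force: 1.0
```

```bash
python3 -c "
from h import *
plan(28,13.5,38,.35);lie()"
```

```text
t 9.4 board xyz mm [-17.   14.7] 37.4 rpy [-3.142 -0.35   0.253] F [-2.71  0.08] 0.65 w 0.0424 q [-0.46 -0.1   1.95  0.26  1.04  0.75]
turn [-0.003 -0.     0.007] shift cm [4.25 0.16 1.49] toolz [ 0.33  0.08 -0.94]
scene top ((39.33004379272461, 14.35672378540039), (158.48440551757812, 78.71488952636719), 0.717933714389801) 1523 0.07257426901043706
plate ((208.73583984375, 0.5891151428222656), (75.29447174072266, 90.1585693359375), 1.2676154375076294) [172.43146789 173.73339683 175.77609316]
side top ((39.56174850463867, 15.986766815185547), (156.08084106445312, 81.9465560913086), 0.7282848358154297) 982 0.07176261109644727
plate ((198.96653747558594, 1.6407852172851562), (89.62513732910156, 54.70936584472656), 89.41807556152344) [171.71691329 172.08969609 172.56745625]
```

>>> move_arm(deltas=[0,0,0,0.6,0,0.2,0.1,0,0,0,1.2,0,0.4,0.1,0,0,0,1.8,0,0.6,0.1,0,0,0,2.4,0.1,0.8,0.1,0,0,0,3,0.1,1.05,0.1,0,0,0,3.6,0.1,1.25,0.1,0,0,0,4.2,0.1,1.5,0.1,0,0,0,4.5,0.1,1.6,0.1])

```text
time: 10.3
tool_pos: [0.5525, -0.0899, 0.0381]
ee_rot: [3.141, -0.351, 0.254]
wrist_force: [-1.1, -0.6, 0.2]
width: 0.0422
finger_force: 0.8
```

```bash
python3 -c "
from h import *
plan(36,13.5,38,.35);lie()"
```

```text
t 10.3 board xyz mm [31.  13.9] 38.1 rpy [ 3.141 -0.351  0.254] F [-1.24 -0.27] 0.17 w 0.0422 q [-0.39 -0.01  1.86  0.25  1.02  0.82]
turn [-0.002 -0.001  0.007] shift cm [0.46 0.05 0.18] toolz [ 0.33  0.08 -0.94]
scene top ((86.00711822509766, 13.7130126953125), (161.7051239013672, 78.93534851074219), 0.6526947617530823) 1720 0.07256637806288624
plate ((203.53189086914062, 9.073455810546875), (92.18352508544922, 100.39705657958984), 7.192605018615723) [160.79502243 162.32463567 163.02070337]
side top ((85.85848999023438, 16.45370101928711), (156.45455932617188, 83.63118743896484), 0.5656236410140991) 951 0.07182973797904452
plate ((192.31808471679688, 14.370746612548828), (62.33198928833008, 100.52864074707031), 12.64964485168457) [151.68534212 154.5214297  159.36109432]
```

Far face is at about 165 mm, the plate at 171 mm. I'll approach in 1 mm steps.

>>> move_arm(deltas=[0,0,0,0.1,0,0.03,0.1,0,0,0,0.2,0,0.07,0.1,0,0,0,0.3,0,0.1,0.1,0,0,0,0.4,0,0.14,0.1,0,0,0,0.4,0,0.14,0.1])

```text
time: 10.9
tool_pos: [0.5561, -0.089, 0.0382]
ee_rot: [3.141, -0.351, 0.253]
wrist_force: [-2.0, -0.9, 0.9]
width: 0.0421
finger_force: 0.8
```

>>> move_arm(deltas=[0,0,0,0.1,0,0.03,0.1,0,0,0,0.2,0,0.07,0.1,0,0,0,0.2,0,0.07,0.1])

```text
time: 11.2
tool_pos: [0.5582, -0.0885, 0.0382]
ee_rot: [3.141, -0.351, 0.253]
wrist_force: [-0.9, 0.0, 0.5]
width: 0.0425
finger_force: 0.8
```

>>> move_arm(deltas=[0,0,0,0.1,0,0.03,0.1,0,0,0,0.1,0,0.03,0.1])

```text
time: 11.4
tool_pos: [0.5591, -0.0881, 0.0382]
ee_rot: [3.141, -0.351, 0.254]
wrist_force: [-0.8, -0.0, 0.6]
width: 0.0425
finger_force: 0.8
```

>>> move_arm(deltas=[0,0,0,0.1,0,0.03,0.1,0,0,0,0.2,0,0.07,0.1,0,0,0,0.2,0,0.07,0.1])

```text
time: 11.7
tool_pos: [0.5611, -0.0876, 0.0382]
ee_rot: [3.141, -0.351, 0.253]
wrist_force: [-3.0, -0.6, 0.7]
width: 0.0422
finger_force: 1.1
```

>>> move_arm(deltas=[0,0,0,0.1,0,0.03,0.1,0,0,0,0.1,0,0.03,0.1])

```text
time: 11.9
tool_pos: [0.5621, -0.0873, 0.0382]
ee_rot: [3.141, -0.351, 0.253]
wrist_force: [-2.1, -0.7, 1.1]
width: 0.0424
finger_force: 1.1
```

>>> move_arm(deltas=[0,0,0,0.1,0,0.03,0.1,0,0,0,0.1,0,0.03,0.1])

```text
time: 12.1
tool_pos: [0.5629, -0.0871, 0.0382]
ee_rot: [3.141, -0.35, 0.253]
wrist_force: [-3.9, -0.4, 0.3]
width: 0.0423
finger_force: 1.6
```

>>> move_arm(deltas=[0,0,0,0.06,0,0.02,0.1,0,0,0,0.06,0,0.02,0.1])

```text
time: 12.3
tool_pos: [0.5632, -0.087, 0.0382]
ee_rot: [3.142, -0.349, 0.254]
wrist_force: [-4.6, -0.3, 2.0]
width: 0.0423
finger_force: 2.5
```

>>> move_arm(deltas=[0,0,0,0.06,0,0.02,0.1,0,0,0,0.06,0,0.02,0.1])

```text
time: 12.5
tool_pos: [0.5634, -0.0868, 0.0381]
ee_rot: [-3.141, -0.349, 0.254]
wrist_force: [-6.3, -1.4, 4.2]
width: 0.0421
finger_force: 3.3
```

>>> move_arm(deltas=[0,0,0,0.06,0,0.02,0.1,0,0,0,0.06,0,0.02,0.1])

```text
time: 12.7
tool_pos: [0.5636, -0.0867, 0.0381]
ee_rot: [-3.141, -0.348, 0.254]
wrist_force: [-8.0, -1.2, 3.5]
width: 0.042
finger_force: 4.1
```

```bash
python3 -c "
from h import *
stat();lie()"
```

```text
t 12.7 board xyz mm [42.6 14.2] 38.1 rpy [-3.141 -0.348  0.254] F [-8.08  0.79] 3.54 w 0.042 q [-0.38  0.01  1.83  0.24  1.02  0.84]
scene top ((98.15912628173828, 14.08525276184082), (160.62181091308594, 78.73687744140625), 0.615121066570282) 1778 0.07259823748652883
plate ((204.9917755126953, 14.297130584716797), (87.29502868652344, 102.21458435058594), 14.355754852294922) [163.82841128 173.47553289 174.12619724]
side top ((96.91778564453125, 16.311565399169922), (84.11377716064453, 157.35018920898438), 89.95274353027344) 963 0.07185203113539701
plate ((193.27626037597656, 15.182811737060547), (57.51060104370117, 100.79313659667969), 16.87571907043457) [151.57566764 154.07491937 158.37191567]
```

>>> move_arm(deltas=[0,0,0,0.07,0,0.02,0.1,0,0,0,0.07,0,0.02,0.1])

```text
time: 13.0
tool_pos: [0.5639, -0.0866, 0.038]
ee_rot: [-3.141, -0.347, 0.254]
wrist_force: [-9.5, -2.1, 6.0]
width: 0.0423
finger_force: 5.0
```

>>> move_arm(deltas=[0,0,0,0.05,0,0.02,0.1,0,0,0,0.05,0,0.02,0.1])

```text
time: 13.2
tool_pos: [0.5641, -0.0865, 0.0381]
ee_rot: [-3.141, -0.346, 0.254]
wrist_force: [-11.3, -1.1, 6.2]
width: 0.0421
finger_force: 5.8
```

>>> move_arm(deltas=[0,0,0,0,0,0,0.1,0,0,0,0,0,0,0.1,0,0,0,0,0,0,0.1,0,0,0,0,0,0,0.1,0,0,0,0,0,0,0.1,0,0,0,0,0,0,0.1,0,0,0,0,0,0,0.1,0,0,0,0,0,0,0.1])

```text
time: 14.0
tool_pos: [0.5641, -0.0865, 0.0381]
ee_rot: [-3.141, -0.346, 0.254]
wrist_force: [-11.9, -2.3, 6.6]
width: 0.0425
finger_force: 5.8
```

>>> move_arm(deltas=[0,0,0,0,0,0,0.1,0,0,0,0,0,0,0.1,0,0,0,-0.1,0,-0.03,0.1,0,0,0,-0.2,0,-0.07,0.1,0,0,0,-0.4,0,-0.14,0.1,0,0,0,-0.8,0,-0.3,0.1,0,0,0,-2,0,-0.7,0.1,0,0,0,-4,0,-1.4,0.1])

```text
time: 14.8
tool_pos: [0.5252, -0.0971, 0.0382]
ee_rot: [3.14, -0.352, 0.255]
wrist_force: [-0.6, -0.4, -0.7]
width: 0.0423
finger_force: 0.0
```

```bash
python3 -c "
from h import *
stat();lie()
s=robot.snapshot('scene');cv2.imwrite('pics/end.png',cv2.resize(s['image'][120:310,90:350],None,fx=2.5,fy=2.5)[...,::-1])"
```

```text
t 14.8 board xyz mm [ 2.8 13.5] 38.2 rpy [ 3.14  -0.352  0.255] F [-0.68 -0.2 ] -0.74 w 0.0423 q [-0.43 -0.07  1.91  0.26  1.03  0.78]
scene top ((84.6324691772461, 14.359237670898438), (185.13577270507812, 78.86184692382812), 0.0022886162623763084) 1753 0.07259812918325625
plate ((206.1212921142578, 13.394893646240234), (85.29937744140625, 101.56067657470703), 13.049138069152832) [165.47411276 173.02891383 173.79023513]
side top ((74.40567779541016, 16.707874298095703), (83.4068374633789, 200.8352813720703), 89.065673828125) 971 0.07186630689930695
plate ((204.83792114257812, 19.57254409790039), (82.01069641113281, 101.63346099853516), 16.841506958007812) [151.58450721 154.23397634 158.63872475]
```

View pics/end.png

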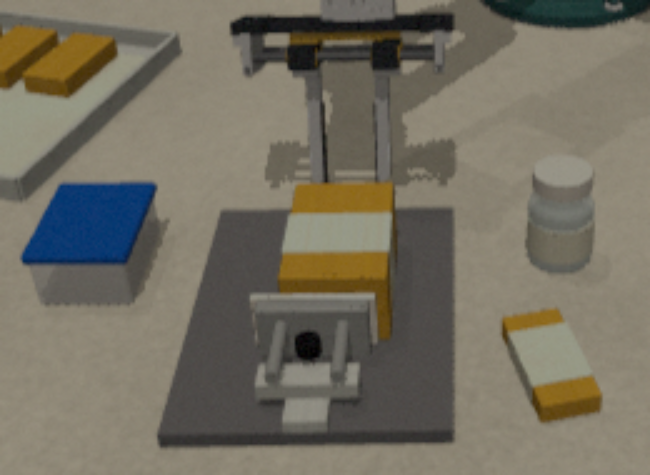

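The picture shows the block lying square against the face plate (plate at about (312,320), block centre at (338,260)), fingers withdrawn, and the jar, tub and bar in place.

```bash
python3 -c "
from bench import robot
print(robot.close_job())"
```

```text
the job is handed in; nothing more can be done
None
```

The job is handed in at about 15 s: the block was seated, tipped onto the board, pressed on the end stop with about 10 N (estimated from 12 N at the wrist) for about a second and let go, and it appears to be resting against the end stop; no verdict was returned.

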